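# Calibrate the hook scale with check weight and key

### The job

Calibrate the counter's hook scale: lift the steel check weight out of the wooden block and hang it by its eye on the scale's hook so that it hangs there free, then take the red-headed key from the block, push it fully home into the lock on top of the scale (its pins are sticky: wiggle it a little and keep pressing until its shoulder sits on the lock) and turn it a quarter turn clockwise to its stop. The lock springs back, so finish while still gripping the key and holding it turned, with the weight hanging on the hook; leave the ribbon spools and the other things on the counter where they are.

Things in the scene. Friction and masses are not known exactly. Their poses are not given: they have to be found in the camera images.
- scale: Hook scale, dark grey, fixed: base 120 x 170 mm (x, y), its deck 30 mm high; a column 36 mm square stands 55 mm to the +y and 20 mm to the -x side of the base's centre and carries a head 56 x 56 mm, from 118 to 162 mm high, with a display on its -x face. A steel hook stands out of the head's -y face. Origin: centre of the base's underside, z up.
- hook_seat (a point): Where the weight shall hang: on the axis of the hook's level round bar (8 mm thick, along the scale's y, axis 140 mm above the counter when empty), 42 mm out from the head's face. The bar goes on towards the scale's -y and turns up there: its tip ends 38 mm from this point, its top 11 mm above the bar's axis. Axes as the scale's; it sinks with the hook.
- load_hook (a joint): How far the scale's sprung hook has sunk, in m: 0 empty, 0.006 with the check weight hanging free on it (spring 480 N/m), 0.012 at its stop.
- weight_eye (a point): Check weight (steel, 0.3 kg), mid-height of its eye's flat upright sides: grip it here across x (32 mm), so that the hook can pass between the fingers. The eye is 9 mm thick (y); its hole runs along y, 18 mm wide, from 13 mm below this point to an arch 17 mm above it; the eye's top is 24 mm above this point.
- check_weight: The same check weight, origin at the centre of its underside, 68 mm below weight_eye; z up. A cylinder 36 mm across and 40 mm high, then a neck and the eye, 92 mm high in all. It starts upright in the block's round well (23 mm deep), its x axis within 0.15 rad of the block's y axis.
- key_head (a point): Key (70 g), centre of its red plastic head: 10 mm thick along x (grip it across these flats), 28 mm wide along y, 28 mm high; z up, away from the bit. 24 mm below this point is the underside of a round shoulder 16 mm across, then a round neck 4.6 mm thick.
- key: The same key, origin at the centre of the underside of its shoulder, axes as key_head. Below it the neck and a flat bit 4 mm (x) by 12 mm (y) from 6.5 to 21 mm below the origin, its last 4 mm tapering to 1.6 x 8 mm. It starts upright in a slot of the block, its shoulder on the block's top, its x axis along the block's y axis.
- lock_face (a point): Centre of the keyway in the lock's face, on top of the scale's head, 162 mm above the counter. The keyway, a slot 5.8 mm (x) by 13.8 mm (y), axes as the scale's, takes the key straight down, either way round. Fully home, the key's shoulder rests on this face. It goes in easily to some 9 mm short of home.
- lock_plug (a joint): How far the lock is turned, in rad: 0 at rest, growing clockwise seen from above, stop at 1.4; a spring turns it back (0.05 N m at the stop). Sprung pins drag on the key over its last 9 mm: the push needed grows to 10 or 15 N; rocking it 0.1 rad to and fro about the vertical is fine. Short of home the face jams it. The key has about 0.15 rad of play, so turn it 1.5 rad or a little more.
- kit_block: Wooden block, fixed, 60 x 130 x 30 mm (x, y, z), origin at the centre of its underside. The weight's round well lies 35 mm to the +y side of its centre, the key's slot 42 mm to the -y side; both are 23 mm deep.
- spool_sage: Bystander: green ribbon spool lying flat, 62 x 68 x 30 mm, origin under its centre.
- spool_copper: Bystander: copper ribbon spool lying flat, 72 x 79 x 26 mm, origin under its centre.
- marker: Bystander: black marker pen lying on the order pad, 135 mm long, 15 mm thick.
Things that resemble listed ones, but are neither listed nor needed, are in the scene too. What is shaped like the key but yellow is not meant. Of the things shaped like the check_weight, the bare steel one is meant.

How it is judged:
By the outcome, as a careful person would: the job done as asked, in the order asked, and still so for the second after the job is handed in, while the arm keeps its last pose, push and grip.
It also fails if it takes over 64 s, if anything falls off the work surface, if the arm or the gripper's body presses on something with over 40 N, if the wrist force passes 120 N, or if a joint passes its speed limit or range.

### The arm

A 6-joint arm with a two-finger parallel gripper is mounted at the origin on a cart in front of the work surface, level with it; the furniture and walls round the work are solid. World frame = base frame: x ahead of the robot, y to its left, z up, the work surface at z = 0. Lengths are in m, angles in degrees, forces in N, time in s.
With the tool pointing down it reaches from about 0.25 to 0.725 m from the base axis. Payload 9.7 kg.
Tool frame: the origin (TCP) lies at the very end of the fingers, on their centre line; the grasp point (between the pads) lies 19 mm behind it; z points along the fingers, y is the direction in which the jaws open and shut (so a half turn about z gives the same grasp; the last joint's range is limited). The gripper opens to 85 mm and grips with 20 to 120 N. Pads are 22 mm wide; open, the fingers measure 114 mm over their backs; the gripper's body (76 mm by 85 mm) begins 54 mm behind the grasp point. The pads swing forward as they close: fully open they stand 13 mm farther back than shut.
Start: joints at [75.229, 4.979, 10.078, 95.1, 0, 90], TCP at [0.14, 0.532, 0.231] pointing down, gripper open.
Joint ranges: [-179.16, 179.16], [-48.56, 103.87], [-65.8, 70.77], [-126.05, 130.52], [-82.76, 87.17], [-180, 180]. Speed limits (degrees/s): [127.2, 127.2, 147.25, 180, 180, 180].

### API

Orientations are given as [roll, pitch, yaw] about the fixed x, y, z axes, in that order (R = Rz(yaw) Ry(pitch) Rx(roll)).
In Python, from workcell import bot gives the robot as it stands.
- The arm moves only by the shell command python3 -m pendant 'ROWS' [FORCE]. ROWS is JSON, a list that holds one entry, the list of rows, each a list of 7 numbers: the shift along the tool's x, y, z in cm, then the turn, a rotation vector about the tool's x, y, z in rad, then the opening in per cent of the stroke, from 0 (shut) to 100 (fully open). In form: [[[dx, dy, dz, ax, ay, az, gripper], ...]]. A call has 1 to 5 rows; each row shifts and turns the pose as measured when the row begins, along the tool's axes as they then stand; what a row does not reach is not made up. A row lasts 1/12 s, in which the tool goes at most 41.7 mm and 7.16 degrees, less where a joint would pass 70% of its speed; a pose out of reach is approached as far as the arm can. A call with a gripper value outside its range is refused whole. The fingers move at their own pace and stop on an object; FORCE is the grip in N (left out, the last holds). Time passes only in rows, so rows that do not move let the fingers close. It gives the time, the measured TCP pose, the force and the opening at its end, in the units of the state.
- bot.get_obs(): the state, without advancing time (a new reading comes with each control period).
- bot.camera(name): name is "side" or "top" or "wrist"; returns the picture (384x512x3 uint8, red, green, blue); there is no depth.
- bot.get_calibration(name): a dict with "intrinsics" (3x3 intrinsics, pixels), "D" ([k1, k2, p1, p2, k3] as OpenCV has them; the pictures are not rectified), "pose" (4x4, takes a point from camera to world coordinates); the wrist camera has in their place "T_tool_cam" (4x4, takes a point from camera to tool coordinates, whose origin is the TCP and whose axes are the flange's). Camera axes: x right, y down, z forward; pixel columns grow to the right and rows downward; lengths in m; the calibration is good to about 2 mm. A picture is of the moment at which its call begins: read the wrist's pose just before it. get_calibration takes no time and is no camera call.
- bot.job_done(): hands the job in, once; it reports no verdict.
Trained networks look in the newest picture that a camera, given by its name, has taken for a name from the list of things; names that differ only in an ending like _2 or _b are one class to them, and where a whole thing is asked for, a point or a joint stands for the part that bears it (a point fixed in the world has none). Each returns a list of dicts, best first, with "confidence" (0 to 1); they miss things now and then, are a little off and sometimes report something else, mostly with a low value. They report only what shows in the picture. A call takes as long as a camera call. They do not tell look-alikes from the thing itself.
- bot.masks_of(camera, thing): "pixels" (384x512 bool, what is visible of it) and "extent" ([left, top, right, bottom] in pixels, round what is visible of it).
- bot.mark_of(camera, thing): "uv" ([column, row] in pixels: a listed point, or the origin of a listed thing).
The state is a dict: "time": time; "q": joint angles; "qd": joint speeds; "joint_efforts": joint torques, N m; "ee_pos": TCP position; "tcp_rot": TCP orientation; "wrist_force": force on the tool from outside, world axes, zero at the start; "torque": the same for the moment, N m; "opening": finger opening in m.
Only numpy, scipy, OpenCV 4.12 (cv2) and the standard library are available. Lean on these libraries where they do the work, as an engineer would, in place of code of your own. Each camera call takes 0.05 s, during which the arm holds its last target. There are 200 camera calls.

## Working session

There is one attempt and no reset: what is moved stays moved. The work goes in short steps, Python scripts to look and compute and a shell command to move; the robot and the scene stay as the last step left them, time stands still between calls to the robot, and variables do not carry over. Pictures are saved under pics/ and viewed, about 8 in all and at most 12, crops included, and the job is handed in when it is done.

```bash
ls; mkdir -p pics
cat > h.py <<'E'
import numpy as np, cv2
from workcell import bot
from scipy.spatial.transform import Rotation as R
def pose():
    o=bot.get_obs(); T=np.eye(4); T[:3,3]=o['ee_pos']; r=np.array(o['tcp_rot'],float)
    T[:3,:3]=R.from_euler('xyz',r,degrees=True).as_matrix() if r.size==3 else r; return T
def cam(name):
    c=bot.get_calibration(name)
    T=np.array(c['pose']) if 'pose' in c else pose()@np.array(c['T_tool_cam'])
    return np.array(c['intrinsics']),np.array(c['D']),T
def ray(c,uv):
    K,D,T=c; p=cv2.undistortPoints(np.array([[uv]],float),K,D)[0,0]
    d=T[:3,:3]@np.array([p[0],p[1],1]); return T[:3,3],d/np.linalg.norm(d)
def at_z(c,uv,z):
    o,d=ray(c,uv); return o+d*(z-o[2])/d[2]
def proj(c,P):
    K,D,T=c; Ti=np.linalg.inv(T); return cv2.projectPoints(np.array(P,float).reshape(-1,1,3),cv2.Rodrigues(Ti[:3,:3])[0],Ti[:3,3],K,D)[0][:,0]
def tri(rs):
    A=np.zeros((3,3));b=np.zeros(3)
    for o,d in rs:
        M=np.eye(3)-np.outer(d,d);A+=M;b+=M@o
    x=np.linalg.solve(A,b); return x,[float(np.linalg.norm((np.eye(3)-np.outer(d,d))@(x-o))) for o,d in rs]
E
python3 - <<'E'
from h import *
np.set_printoptions(precision=4,suppress=True)
o=bot.get_obs();print(o)
ims=[]
for n in ['side','top','wrist']:
    im=bot.camera(n); cv2.imwrite(f'pics/{n}0.png',im[:,:,::-1]); c=cam(n); print(n,c[2][:3,3],c[2][:3,2],c[0][0,0])
    for t in ['scale','hook_seat','weight_eye','check_weight','key_head','key','lock_face','kit_block']:
        print(' ',t,[(np.round(m['uv']).tolist(),round(m['confidence'],2)) for m in bot.mark_of(n,t)][:4])
    ims.append(im)
a=np.vstack([ims[0],ims[1]])[:,:,::-1]
cv2.imwrite('pics/a.png',cv2.resize(np.hstack([ims[0],ims[1]])[:,:,::-1],(800,300)))
E
```

```text
pics
{'time': 0.0, 'q': array([75.2289,  5.0112, 10.0334, 95.0995,  0.0007, 89.9984]), 'qd': array([-0.0136,  0.057 ,  0.0063, -0.0422,  0.0921, -0.049 ]), 'joint_efforts': array([ -0.0009, -52.039 ,  46.4806,   0.0162,  -0.    ,  -0.    ]), 'ee_pos': array([0.1402, 0.5316, 0.2306]), 'tcp_rot': array([-179.9226,   -0.0007,  165.2305]), 'wrist_force': array([-0.551 ,  0.2345, -0.6932]), 'torque': array([ 0.065 , -0.0218,  0.0009]), 'opening': 0.08552052173428464}
side [ 0.1482 -0.2315  0.6389] [ 0.3987  0.7057 -0.5857] 412.27740622117096
  scale [([314.0, 257.0], 0.77)]
  hook_seat [([319.0, 217.0], 0.62), ([317.0, 258.0], 0.25)]
  weight_eye [([224.0, 208.0], 0.91), ([232.0, 234.0], 0.6)]
  check_weight [([231.0, 258.0], 0.97), ([227.0, 235.0], 0.56)]
  key_head [([252.0, 269.0], 0.76), ([265.0, 330.0], 0.53)]
  key [([258.0, 320.0], 0.75), ([249.0, 275.0], 0.65)]
  lock_face [([294.0, 187.0], 0.82)]
  kit_block [([317.0, 214.0], 0.75), ([239.0, 273.0], 0.58)]
top [0.435  0.3705 1.057 ] [ 0.0774  0.0043 -0.997 ] 426.3633978894241
  scale [([304.0, 178.0], 0.95)]
  hook_seat [([321.0, 174.0], 0.7)]
  weight_eye [([275.0, 245.0], 0.6), ([241.0, 154.0], 0.54), ([241.0, 232.0], 0.45)]
  check_weight [([240.0, 230.0], 0.7), ([279.0, 238.0], 0.57), ([243.0, 162.0], 0.54)]
  key_head [([351.0, 254.0], 0.6), ([311.0, 239.0], 0.53), ([279.0, 240.0], 0.39)]
  key [([340.0, 249.0], 0.69), ([309.0, 238.0], 0.41)]
  lock_face [([286.0, 175.0], 0.74)]
  kit_block [([295.0, 239.0], 0.77)]
wrist [0.0695 0.5508 0.3733] [ 0.2784 -0.0739 -0.9576] 336.61618343436663
  scale []
  hook_seat []
  weight_eye []
  check_weight []
  key_head []
  key []
  lock_face []
  kit_block []
```

Run:
```python
from h import *
s=cv2.imread('pics/side0.png');t=cv2.imread('pics/top0.png')
a=cv2.resize(s[140:360,170:400],None,fx=2.6,fy=2.6)[:572,:]
b=cv2.resize(t[110:290,190:400],(400,343))
o=np.zeros((600,800,3),np.uint8)
# left side crop 400 wide, right top crop
o[:383,:400]=cv2.resize(s[140:360,170:400],(400,383)); o[:343,400:]=b
o[390:590,:266]=cv2.resize(s,(266,200)); o[390:590,400:666]=cv2.resize(t,(266,200))
cv2.imwrite('pics/b.png',o)
```

```text
(no output)
```

View pics/b.png

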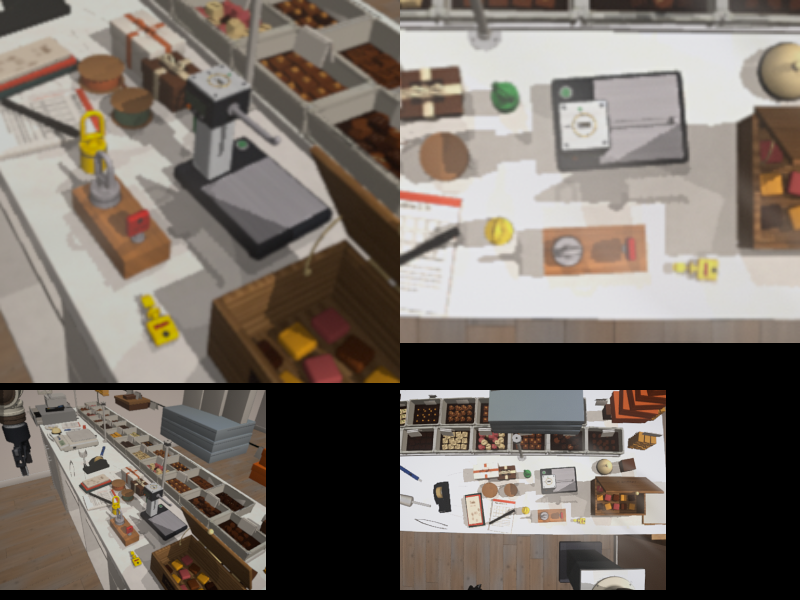

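The steel weight stands in the block's well (side ≈(229,248), top ≈(278,240)); the yellow weight beside it at side (224,215) and the yellow key lying at side (262,325) are look-alikes. The red key is in the block at side ≈(249,268), top ≈(311,240). The hook points to -y.

Run:
```python
from h import *
np.set_printoptions(precision=4,suppress=True)
cs,ct=cam('side'),cam('top')
for n,c in (('side',cs),('top',ct)):
    bot.camera(n)
    for t,z in (('kit_block',.03),('scale',.03),('check_weight',.05)):
        for m in bot.masks_of(n,t)[:2]:
            p=np.argwhere(m['pixels'])[:,::-1]
            P=np.array([at_z(c,q,z)[:2] for q in p]).astype(np.float32)
            r=cv2.minAreaRect(P*1000); print(n,t,round(m['confidence'],2),m['extent'],r)
for nm,s,t in (('lock',(294,187),(286,175)),('eye',(232,234),(275,245)),('keyh',(252,269),(311,239)),('hook',(319,217),(321,174))):
    print(nm,*tri([ray(cs,s),ray(ct,t)]))
print('lock z.162',at_z(cs,(294,187),.162),at_z(ct,(286,175),.162))
print('hook z.14',at_z(cs,(319,217),.14),at_z(ct,(321,174),.14))
print('eye z.075',at_z(cs,(232,234),.075),at_z(ct,(275,245),.075))
print('keyh z.054',at_z(cs,(252,269),.054),at_z(ct,(311,239),.054))
# red blob of key head
for n,c in (('side',cs),('top',ct)):
    im=cv2.cvtColor(cv2.imread(f'pics/{n}0.png'),cv2.COLOR_BGR2HSV)
    m=cv2.inRange(im,(0,150,90),(6,255,255))|cv2.inRange(im,(172,150,90),(180,255,255))
    nn,l,st,ce=cv2.connectedComponentsWithStats(m)
    for i in range(1,nn):
        if st[i,4]>15 and 200<ce[i,0]<340 and 190<ce[i,1]<300: print(n,st[i],ce[i],at_z(c,ce[i],.054))
```

```text
side kit_block 0.81 [209.3, 242.9, 267.9, 300.5] ((404.8422546386719, 290.6927490234375), (73.56562042236328, 151.7088623046875), 2.9773144721984863)
side scale 0.71 [272.3, 175.0, 362.5, 288.2] ((590.0029907226562, 343.95086669921875), (372.2830505371094, 161.90460205078125), 76.35385131835938)
side check_weight 0.87 [221.8, 225.3, 238.1, 258.9] ((413.7628173828125, 344.9599914550781), (97.13410949707031, 32.444183349609375), 63.29521179199219)
side check_weight 0.8 [216.2, 205.8, 233.2, 237.6] ((431.89215087890625, 416.7195129394531), (117.50198364257812, 33.01287841796875), 65.76065063476562)
top kit_block 0.68 [269.2, 145.8, 343.7, 203.2] ((573.40869140625, 271.03094482421875), (119.96385192871094, 169.4008331298828), 4.542690277099609)
top kit_block 0.67 [267.1, 224.9, 320.0, 254.7] ((409.009765625, 302.0254821777344), (60.01934051513672, 130.05331420898438), 2.6923294067382812)
top scale 0.97 [268.7, 149.6, 343.9, 199.6] ((573.5848388671875, 271.0393981933594), (119.55037689208984, 169.195068359375), 4.659123420715332)
top check_weight 0.64 [230.8, 224.5, 248.5, 237.1] ((431.27
[... 203 characters left out ...]
.952545166015625), 0.5432955026626587)
lock [0.5502 0.324  0.1597] [0.0009882987195046881, 0.0009882987195045365]
eye [0.4073 0.3399 0.0795] [0.00785008956550872, 0.007850089565508783]
keyh [0.4158 0.2571 0.0513] [0.0019433460543923236, 0.0019433460543924422]
hook [0.5574 0.2457 0.1355] [0.00019785678265594187, 0.00019785678265601508]
lock z.162 [0.5473 0.3217 0.162 ] [0.5507 0.3236 0.162 ]
hook z.14 [0.5539 0.2414 0.14  ] [0.5566 0.2464 0.14  ]
eye z.075 [0.4165 0.3409 0.075 ] [0.4001 0.3433 0.075 ]
keyh z.054 [0.4163 0.254  0.054 ] [0.4141 0.2583 0.054 ]
side [215 192   7  11  27] [218.0741 196.963 ] [0.4548 0.4956 0.054 ]
side [243 261  13  14 105] [249.181 266.781] [0.4143 0.2617 0.054 ]
```

```bash
python3 -m pendant '[[[-3.5,-1.7,-0.2,0,0,0,60],[-3.5,-1.7,-0.2,0,0,0,60],[-3.5,-1.7,-0.2,0,0,0,60],[-3.5,-1.7,-0.2,0,0,0,60],[-3.5,-1.7,-0.2,0,0,0,60]]]' 60
python3 -m pendant '[[[-3.5,-1.7,-0.2,0,0,0,60],[-3.5,-1.7,-0.2,0,0,0,60],[-3.5,-1.7,-0.2,0,0,-0.1,60],[-3,-1.7,-0.2,0,0,-0.1,60],[0,0,0,0,0,-0.1,60]]]'
python3 - <<'E'
from h import *
o=bot.get_obs();print(o['q'],o['ee_pos'],o['tcp_rot'],o['opening'])
E
```

```text
time: 2.17
ee_pos: [0.2875, 0.405, 0.2395]
tcp_rot: [-179.9, -0.1, 165.9]
wrist_force: [0.4, 0.3, 0.1]
opening: 0.0513
time: 2.58
ee_pos: [0.4124, 0.299, 0.2487]
tcp_rot: [-180.0, 0.1, -176.7]
wrist_force: [-0.9, -0.6, -0.5]
opening: 0.0509
[ 3.59711570e+01 -2.39570568e-01  6.62576838e+00  9.68081661e+01
 -4.64445099e-02  3.26332335e+01] [0.41242932 0.29904489 0.2486532 ] [-1.79991718e+02  7.31931700e-02 -1.76662094e+02] 0.0508997167947986
```

Run:
```python
from h import *
np.set_printoptions(precision=4,suppress=True)
c=cam('wrist'); im=bot.camera('wrist'); cv2.imwrite('pics/w1.png',im[:,:,::-1])
c2=c
for t,z in (('weight_eye',.075),('check_weight',.007),('key_head',.054),('key',.03),('kit_block',0),('lock_face',.162)):
    print(t,[(np.round(m['uv']).tolist(),round(m['confidence'],2),at_z(c,m['uv'],z)[:2]) for m in bot.mark_of('wrist',t)][:3])
for t,z in (('weight_eye',.075),('kit_block',.03)):
  for m in bot.masks_of('wrist',t)[:2]:
    p=np.argwhere(m['pixels'])[:,::-1]
    P=np.array([at_z(c,q,z)[:2] for q in p]).astype(np.float32)
    print(t,m['confidence'],m['extent'],cv2.minAreaRect(P*1000))
print(proj(c,[[.4074,.337,.099],[.411,.26,.068]]))
```

```text
weight_eye [([376.0, 189.0], 0.77, array([0.4276, 0.4187])), ([297.0, 165.0], 0.6, array([0.4081, 0.338 ]))]
check_weight [([287.0, 148.0], 0.9, array([0.4039, 0.334 ])), ([357.0, 172.0], 0.72, array([0.428 , 0.4191]))]
key_head [([220.0, 162.0], 0.72, array([0.4138, 0.2618])), ([131.0, 122.0], 0.69, array([0.3782, 0.1724]))]
key [([154.0, 130.0], 0.66, array([0.3884, 0.1885])), ([220.0, 155.0], 0.62, array([0.4114, 0.2597]))]
kit_block [([259.0, 148.0], 0.58, array([0.407, 0.302]))]
lock_face [([278.0, 351.0], 0.91, array([0.5498, 0.3254]))]
weight_eye 0.7 [342.1, 161.7, 389.0, 210.4] ((422.746337890625, 410.7759704589844), (57.4312744140625, 31.810739517211914), 55.079078674316406)
weight_eye 0.65 [274.4, 137.6, 312.4, 174.6] ((400.77685546875, 332.59771728515625), (36.950653076171875, 30.53040885925293), 29.067407608032227)
kit_block 0.7 [200.9, 121.6, 320.5, 183.5] ((407.50592041015625, 301.73992919921875), (63.4039421081543, 129.98541259765625), 2.4837636947631836)
kit_block 0.43 [276.7, 140.3, 312.8, 172.7] ((409.5904235839844, 337.6806945800781), (42.088470458984375, 34.28435134887695), 31.54939842224121)
[[298.9094 169.903 ]
 [216.297  161.628 ]]
```

View pics/w1.png

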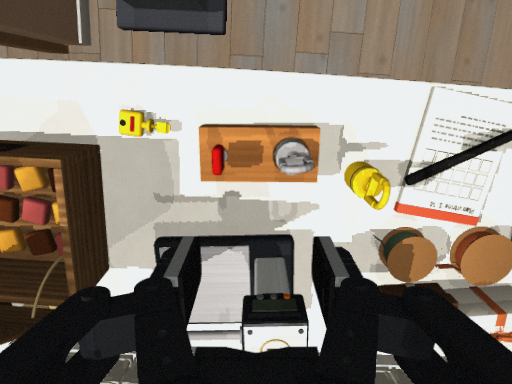

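Steel weight at ≈(293,157) in the block with the bare steel eye; red key at ≈(218,160); yellow weight (368,185) and yellow key (143,123) are the look-alikes. Enlarged confirmation and the eye's heading:

Run:
```python
from h import *
im=cv2.imread('pics/w1.png'); c=cam('wrist')
out=cv2.resize(im[110:200,195:325],(780,540),interpolation=cv2.INTER_CUBIC)
for a,col in ((0,(0,255,0)),(8.6,(255,0,0)),(-8.6,(255,255,0))):
    t=np.radians(92.7+a); d=np.array([np.cos(t),np.sin(t),0])*.016
    p=proj(c,[np.array([.4074,.337,.097])-d,np.array([.4074,.337,.097])+d]); q=((p-[195,110])*6).astype(int)
    cv2.line(out,tuple(map(int,q[0])),tuple(map(int,q[1])),col,1)
cv2.imwrite('pics/w1c.png',out)
```

```text
(no output)
```

View pics/w1c.png

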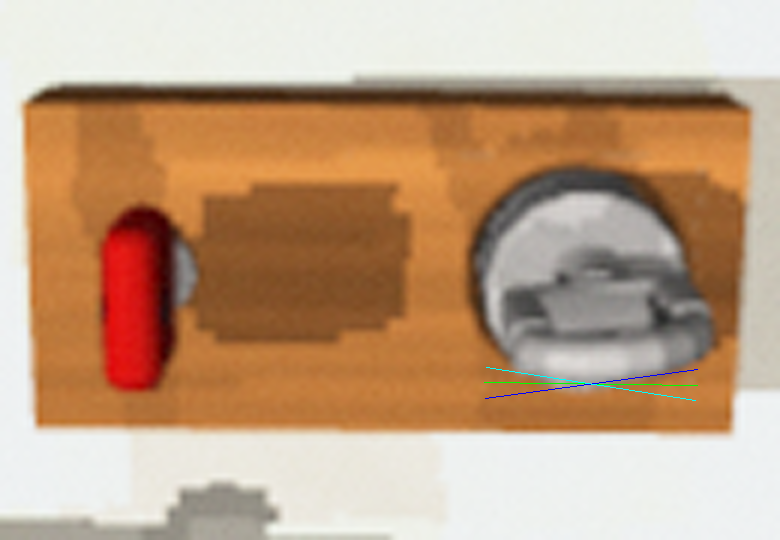

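```bash
python3 -m pendant '[[[0.5,3.8,0,0,0,0,60],[0,0,0,0,0,-0.1,60],[0,0,4,0,0,0,60],[0,0,4,0,0,0,60],[0,0,3,0,0,0,60]]]'
python3 - <<'E'
from h import *
im=bot.camera('wrist'); cv2.imwrite('pics/w2.png',im[:,:,::-1]);c=cam('wrist')
for t,z in (('weight_eye',.075),('check_weight',.007)):
    print(t,[(np.round(m['uv']).tolist(),round(m['confidence'],2),at_z(c,m['uv'],z)[:2]) for m in bot.mark_of('wrist',t)][:3])
print(pose())
E
```

```text
time: 3.45
ee_pos: [0.4013, 0.348, 0.1433]
tcp_rot: [179.5, 0.7, -170.8]
wrist_force: [0.3, -0.1, -0.9]
opening: 0.0514
weight_eye [([241.0, 211.0], 0.83, array([0.40409378, 0.33790235])), ([348.0, 252.0], 0.77, array([0.422414  , 0.41325609]))]
check_weight [([237.0, 180.0], 0.82, array([0.40359653, 0.33152892])), ([333.0, 218.0], 0.74, array([0.4244113 , 0.41880849]))]
[[-0.98708151 -0.16002958  0.0077864   0.4005316 ]
 [-0.15997366  0.98709396  0.00734511  0.34678241]
 [-0.00886134  0.00600461 -0.99994271  0.14366294]
 [ 0.          0.          0.          1.        ]]
```

View pics/w2.png

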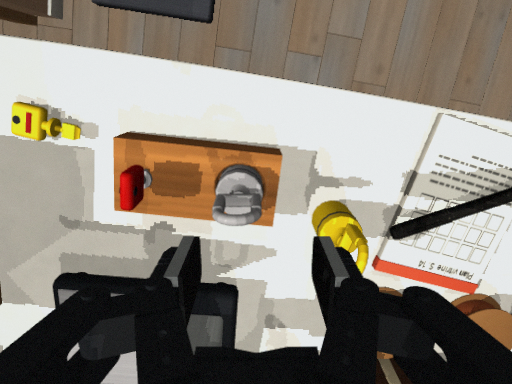

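```bash
python3 -m pendant '[[[-0.2,-1.1,0,0,0,0,60],[0,0,0,0.006,0.008,0,60],[0,0,3,0,0,0,60],[0,0,2,0,0,0,60],[0,0,0,0,0,0,60]]]'; python3 -c "
from h import *
print(pose())"
```

```text
time: 4.02
ee_pos: [0.4094, 0.3383, 0.1056]
tcp_rot: [179.6, 0.8, -170.9]
wrist_force: [-0.5, -0.4, -0.7]
opening: 0.0512
[[-0.98722134 -0.15882746  0.01295612  0.40938927]
 [-0.15871093  0.98727861  0.00958098  0.33831931]
 [-0.01431302  0.00740227 -0.99987016  0.10559297]
 [ 0.          0.          0.          1.        ]]
```

```bash
python3 -m pendant '[[[0.5,-0.1,0,0.01,0.013,0,60],[0,0,2.5,0,0,0,60],[0,0,0,0,0,0,60],[0,0,1.5,0,0,0,60],[0,0,0,0,0,0,60]]]'; python3 -c "
from h import *
print(pose())"
```

```text
time: 4.43
ee_pos: [0.4077, 0.3382, 0.0766]
tcp_rot: [180.0, 0.5, -171.0]
wrist_force: [0.2, -0.0, -0.7]
opening: 0.0511
[[-9.87578752e-01 -1.56933173e-01  7.75807378e-03  4.07731997e-01]
 [-1.56921923e-01  9.87608901e-01  2.04186973e-03  3.38156381e-01]
 [-7.98237981e-03  7.99095302e-04 -9.99967821e-01  7.65801507e-02]
 [ 0.00000000e+00  0.00000000e+00  0.00000000e+00  1.00000000e+00]]
```

```bash
python3 -m pendant '[[[0.3,-0.2,1.2,0,0.007,0,60],[0,0,0,0,0,0,60],[0.1,0,0.9,0,0,0,60],[0,0,0,0,0,0,60]]]'; python3 -c "
from h import *
print(pose())"
```

```text
time: 4.77
ee_pos: [0.4058, 0.3369, 0.0607]
tcp_rot: [179.8, 0.3, -171.0]
wrist_force: [0.3, 0.2, -0.1]
opening: 0.0515
[[-0.98762182 -0.15678445  0.00466596  0.40578603]
 [-0.15676371  0.98762578  0.00452315  0.33692371]
 [-0.00531738  0.00373571 -0.99997888  0.06067112]
 [ 0.          0.          0.          1.        ]]
```

Now grip (pose still settling the last few mm).

```bash
python3 -m pendant '[[[0.1,-0.1,0.4,0,0,0,60],[0,0,0,0,0,0,60],[0,0,0,0,0,0,20],[0,0,0,0,0,0,20],[0,0,0,0,0,0,20]]]' 60; python3 -m pendant '[[[0,0,0,0,0,0,20],[0,0,0,0,0,0,20],[0,0,0,0,0,0,20]]]' 60
```

```text
time: 5.18
ee_pos: [0.4051, 0.3359, 0.0575]
tcp_rot: [179.7, 0.4, -171.0]
wrist_force: [-1.0, 1.0, -2.9]
opening: 0.0308
time: 5.43
ee_pos: [0.405, 0.3359, 0.0574]
tcp_rot: [179.8, 0.4, -171.0]
wrist_force: [-0.4, 0.6, -0.9]
opening: 0.0309
```

```bash
python3 -m pendant '[[[0,0,-1.5,0,0,0,20],[0,0,-3,0,0,0,20],[0,0,-3,0,0,0,20],[0,0,-3,0,0,0,20],[0,0,-2,0,0,0,20]]]' 60
python3 - <<'E'
from h import *
im=bot.camera('side'); cv2.imwrite('pics/s2.png',im[:,:,::-1])
t=cv2.imread('pics/top0.png')
o=np.zeros((384,800,3),np.uint8)
o[:,:400]=cv2.resize(im[150:342,220:420,::-1],(400,384));o[:,400:]=cv2.resize(t[110:302,270:470],(400,384))
cv2.imwrite('pics/s2c.png',o)
cs,ct=cam('side'),cam('top')
print(tri([ray(cs,(351,226)),ray(ct,(375,166))]))
E
```

```text
time: 5.85
ee_pos: [0.4016, 0.3331, 0.1793]
tcp_rot: [-179.9, -0.3, -171.0]
wrist_force: [-0.2, 0.3, -2.1]
opening: 0.0307
(array([0.55908171, 0.14702194, 0.18904171]), [0.01075986183524085, 0.010759861835240893])
```

View pics/s2c.png

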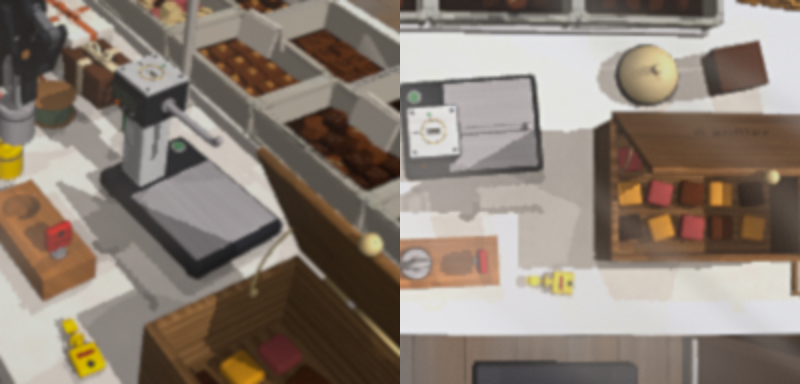

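The weight is held clear of the block at crop (17,120). The box with the raised lid stands at the -y side of the scale; I check its height.

Run:
```python
from h import *
cs,ct=cam('side'),cam('top')
for s,t in (((351,225),(395,195)),((351,225),(376,166))): print(tri([ray(cs,s),ray(ct,t)]))
print(at_z(ct,(371,238),.06),at_z(ct,(376,166),.06))
```

```text
(array([0.50584726, 0.11288392, 0.23603144]), [0.001764568103560063, 0.0017645681035598994])
(array([0.55822347, 0.14608456, 0.1924084 ]), [0.011196894657758506, 0.011196894657758544])
[0.41744916 0.11753355 0.06      ] [0.58800755 0.10395124 0.06      ]
```

```bash
python3 -m pendant '[[[0,0,0,0,0,0.12,20],[0,0,0,0,0,0.12,20],[0,0,0,0,0,0.12,20],[0,0,0,0,0,0.12,20],[0,0,0,0,0,0.12,20]]]'; python3 -m pendant '[[[0,0,0,0,0,0.12,20],[0,0,0,0,0,0.12,20],[0,0,0,0,0,0.12,20],[0,0,0,0,0,0.12,20],[0,0,0,0,0,0.12,20]]]'; python3 -m pendant '[[[0,0,0,0,0,0.12,20],[0,0,0,0,0,0.12,20],[0,0,0,0,0,0.05,20],[0,0,0,0,0,0,20]]]'
```

```text
time: 6.32
ee_pos: [0.403, 0.3342, 0.1827]
tcp_rot: [180.0, -0.0, 153.5]
wrist_force: [-0.3, -0.5, -3.1]
opening: 0.0304
time: 6.73
ee_pos: [0.4021, 0.3334, 0.1778]
tcp_rot: [-179.7, 0.0, 117.7]
wrist_force: [-0.4, -0.6, -4.6]
opening: 0.0308
time: 7.07
ee_pos: [0.4013, 0.3327, 0.1738]
tcp_rot: [-179.5, 0.3, 100.0]
wrist_force: [-0.3, 0.6, -4.2]
opening: 0.0306
```

```bash
python3 -m pendant '[[[-3,0,-0.5,0,0,0.09,20],[-3.5,1.5,0,0,0,0,20],[-3.5,2,0,0,0,0,20],[-2.5,3.3,0,0,0,0,20],[-1,3.8,0,0,0,0,20]]]'; python3 -m pendant '[[[-1,3.3,0,0,0,0,20],[0,0,0,0,0,0,20],[0,0,0,0,0,0,20]]]'
```

```text
time: 7.48
ee_pos: [0.5188, 0.2058, 0.1763]
tcp_rot: [-179.3, 0.3, 95.7]
wrist_force: [0.3, 2.1, -2.4]
opening: 0.0307
time: 7.73
ee_pos: [0.5596, 0.1945, 0.1714]
tcp_rot: [-179.2, 0.4, 95.8]
wrist_force: [-1.2, -0.2, -3.4]
opening: 0.0304
```

```bash
python3 -m pendant '[[[0,0,2.2,-0.012,-0.007,0.02,20],[0,0,0,0,0,0,20],[0,0,2,0,0,0,20],[0,0,0,0,0,0,20]]]'
python3 - <<'E'
from h import *
np.set_printoptions(precision=4,suppress=True)
P=pose();c=cam('wrist');im=bot.camera('wrist')
o=bot.get_obs();print(o['ee_pos'],o['tcp_rot'])
for t,z in (('hook_seat',.14),('lock_face',.162),('weight_eye',P[2,3]+.0176)):
    print(t,[(np.round(m['uv']).tolist(),round(m['confidence'],2),at_z(c,m['uv'],z)[:2]) for m in bot.mark_of('wrist',t)][:3])
s=bot.camera('side')
print(proj(c,[[.5556,.2547,.14],[.5586,.2168,.151],[.55,.3245,.162]]), [m['uv'] for m in bot.mark_of('side','weight_eye')], [m['uv'] for m in bot.mark_of('side','hook_seat')])
out=np.zeros((384,800,3),np.uint8); out[:300,:400]=cv2.resize(im,(400,300));out[:,400:]=cv2.resize(s[150:342,220:420],(400,384))
cv2.imwrite('pics/w3.png',out[:,:,::-1])
E
```

```text
time: 8.07
ee_pos: [0.5577, 0.194, 0.1271]
tcp_rot: [-179.7, 0.8, 95.0]
wrist_force: [-0.3, -0.0, -4.4]
opening: 0.0303
[0.5586 0.1944 0.1302] [-179.8779    0.7859   94.9682]
hook_seat [([264.0, 126.0], 0.7, array([0.5557, 0.2538])), ([70.0, 18.0], 0.57, array([0.4838, 0.2863]))]
lock_face []
weight_eye [([257.0, 279.0], 0.98, array([0.5584, 0.1907])), ([288.0, 83.0], 0.55, array([0.5626, 0.2702]))]
[[ 264.1913  123.8105]
 [ 263.3486  228.604 ]
 [ 268.763  -131.4992]] [[223.5, 210.0], [340.5, 225.7]] [[314.8, 214.1], [333.4, 252.5]]
```

View pics/w3.png

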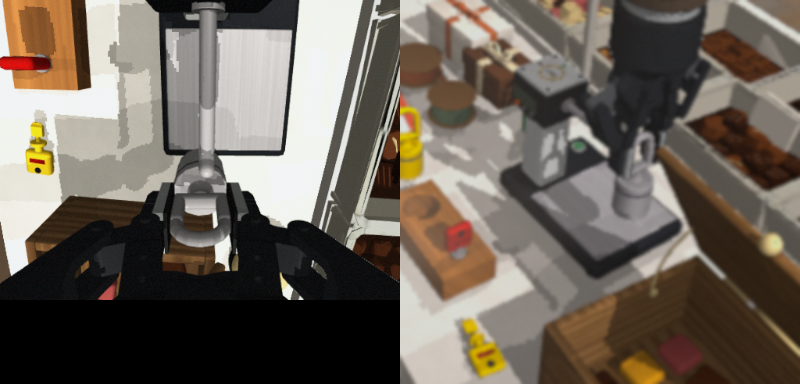

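Hook bar at columns 200–215 (left panel), its tip right above the eye; estimate of seat matches the network (0.5557, 0.254). Eye hangs just outside the tip.

```bash
python3 -m pendant '[[[0,0.2,0.6,0,0,0,20],[0,0,0,0,0,0,20],[0,0,0,0,0,0,20],[0,0,0,0,0,0,20]]]'; python3 -c "
from h import *
o=bot.get_obs();print(o['ee_pos'],o['tcp_rot'])"
```

```text
time: 8.75
ee_pos: [0.5631, 0.1949, 0.1269]
tcp_rot: [179.8, 0.7, 94.9]
wrist_force: [-0.0, -0.2, -3.0]
opening: 0.0306
[0.56309447 0.19488607 0.12690962] [179.78057278   0.71230422  94.88553827]
```

```bash
python3 -m pendant '[[[0,-0.25,0.3,0,0,0,20],[0,0,0,0,0,0,20],[0,0,0,0,0,0,20]]]'; python3 -c "
from h import *
o=bot.get_obs();print(o['ee_pos'],o['tcp_rot'])"
```

```text
time: 9.0
ee_pos: [0.5604, 0.1945, 0.1236]
tcp_rot: [179.8, 0.7, 94.9]
wrist_force: [-0.2, -0.3, -3.8]
opening: 0.0305
[0.56038244 0.19454845 0.12356554] [179.79164972   0.71297147  94.87865711]
```

```bash
python3 -m pendant '[[[1,0,0,0,0,0,20],[1,0,0,0,0,0,20],[0,0,0,0,0,0,20],[0,0,0,0,0,0,20]]]'
python3 - <<'E'
from h import *
o=bot.get_obs();print(o['ee_pos'],o['tcp_rot'],o['wrist_force'])
im=bot.camera('wrist');s=bot.camera('side')
out=np.zeros((400,800,3),np.uint8); out[:,:400]=cv2.resize(im[130:330,160:360],(400,400));out[:,400:]=cv2.resize(s[170:270,290:390],(400,400))
cv2.imwrite('pics/w4.png',out[:,:,::-1])
E
```

```text
time: 9.33
ee_pos: [0.5583, 0.2166, 0.1233]
tcp_rot: [179.8, 0.7, 94.9]
wrist_force: [0.3, 0.2, -2.2]
opening: 0.0306
[0.55833844 0.2165856  0.12327958] [179.79505866   0.7024427   94.87268126] [ 0.282167    0.23848676 -2.16592072]
```

View pics/w4.png

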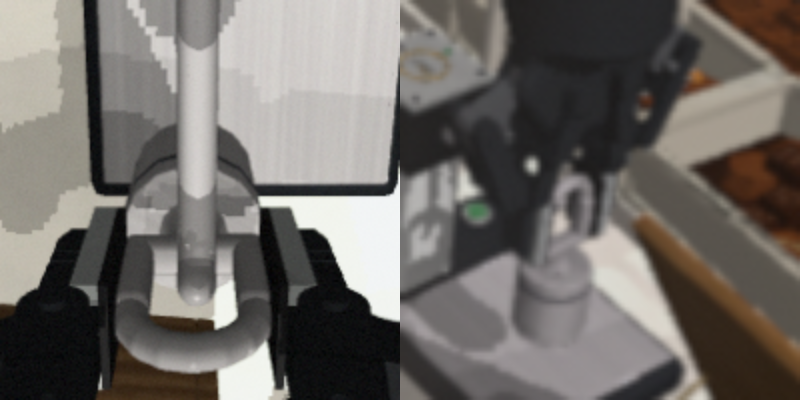

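The tip (190,290 in the left panel) stands inside the eye, centred. Continue to the seat.

```bash
python3 -m pendant '[[[1,0,0,0,0,0,20],[1,0,0,0,0,0,20],[1,0,0,0,0,0,20],[0,0,0,0,0,0,20],[0,0,0,0,0,0,20]]]'; python3 -c "
from h import *
o=bot.get_obs();print(o['ee_pos'],o['tcp_rot'],o['wrist_force'])"
```

```text
time: 9.85
ee_pos: [0.5557, 0.2492, 0.1229]
tcp_rot: [179.8, 0.7, 94.8]
wrist_force: [-0.1, -0.0, -3.6]
opening: 0.0309
[0.55567328 0.24921241 0.12292059] [179.78503457   0.69189401  94.83723866] [-0.05719484 -0.03364437 -3.60675855]
```

```bash
python3 -m pendant '[[[0.6,0,0,0,0,0,20],[0,0,0.8,0,0,0,20],[0,0,0.6,0,0,0,20],[0,0,0,0,0,0,20],[0,0,0,0,0,0,20]]]'; python3 -c "
from h import *
o=bot.get_obs();print(o['ee_pos'],o['tcp_rot'],o['wrist_force'])"
```

```text
time: 10.27
ee_pos: [0.5552, 0.2558, 0.107]
tcp_rot: [179.8, 0.7, 94.9]
wrist_force: [0.5, 0.4, -0.5]
opening: 0.0308
[0.55518423 0.25577217 0.10704829] [179.78494949   0.70108327  94.86890595] [ 0.54946058  0.3746983  -0.47733995]
```

```bash
python3 -m pendant '[[[0,0,0.1,0,0,0,20],[0,0,0,0,0,0,20],[0,0,0,0,0,0,20]]]';python3 -m pendant '[[[0,0,0,0,0,0,40],[0,0,0,0,0,0,45],[0,0,0,0,0,0,50],[0,0,0,0,0,0,55],[0,0,0,0,0,0,60]]]'; python3 -c "
from h import *
o=bot.get_obs();print(o['ee_pos'],o['tcp_rot'],o['wrist_force'])"
```

```text
time: 10.52
ee_pos: [0.5553, 0.2554, 0.1062]
tcp_rot: [179.8, 0.7, 94.8]
wrist_force: [-0.6, 0.9, -2.0]
opening: 0.0302
time: 10.93
ee_pos: [0.5561, 0.2551, 0.108]
tcp_rot: [179.6, 0.7, 94.8]
wrist_force: [-0.1, 0.5, -0.2]
opening: 0.0513
[0.55611327 0.25514395 0.10801482] [179.61711238   0.65064774  94.79284364] [-0.13618343  0.54448546 -0.22799635]
```

Released; go straight up and look.

```bash
python3 -m pendant '[[[0,0,-1,0,0,0,60],[0,0,-2,0,0,0,60],[0,0,-3,0,0,0,60],[0,0,-4,0,0,0,60],[0,0,-2,0,0,0,60]]]'
python3 - <<'E'
from h import *
P=pose();c=cam('wrist');im=bot.camera('wrist');s=bot.camera('side');cs=cam('side')
print(P[:3,3])
for n,C in (('wrist',c),('side',cs)):
    for t,z in (('hook_seat',.134),('lock_face',.162),('weight_eye',.121),('key_head',.054)):
        print(n,t,[(np.round(m['uv']).tolist(),round(m['confidence'],2),at_z(C,m['uv'],z)) for m in bot.mark_of(n,t)][:3])
out=np.zeros((400,800,3),np.uint8); out[:300,:400]=cv2.resize(im,(400,300));out[:,400:]=cv2.resize(s[170:290,270:390],(400,400))
cv2.imwrite('pics/w5.png',out[:,:,::-1])
E
```

```text
time: 11.35
ee_pos: [0.5525, 0.2551, 0.229]
tcp_rot: [-179.9, 0.9, 94.8]
wrist_force: [1.2, -1.0, 1.4]
opening: 0.0512
[0.55250054 0.25512816 0.22900948]
wrist hook_seat [([262.0, 191.0], 0.66, array([0.55685087, 0.25433329, 0.134     ]))]
wrist lock_face [([264.0, 94.0], 0.56, array([0.55144593, 0.32439979, 0.162     ]))]
wrist weight_eye [([260.0, 190.0], 0.67, array([0.55554565, 0.251137  , 0.121     ]))]
wrist key_head [([108.0, 147.0], 0.94, array([0.40991025, 0.2611668 , 0.054     ]))]
side hook_seat [([318.0, 217.0], 0.51, array([0.55743098, 0.24882242, 0.134     ])), ([314.0, 221.0], 0.46, array([0.54267342, 0.24162024, 0.134     ]))]
side lock_face [([296.0, 187.0], 0.93, array([0.55048864, 0.31961131, 0.162     ])), ([190.0, 205.0], 0.44, array([0.34089954, 0.36149308, 0.162     ]))]
side weight_eye [([317.0, 220.0], 0.71, array([0.56036364, 0.25226523, 0.121     ])), ([249.0, 268.0], 0.57, array([0.38225093, 0.20226113, 0.121     ]))]
side key_head [([262.0, 330.0], 0.91, array([0.36587025, 0.12493237, 0.054     ])), ([248.0, 269.0], 0.66, array([0.41048842, 0.25738666, 0.054     ]))]
```

View pics/w5.png

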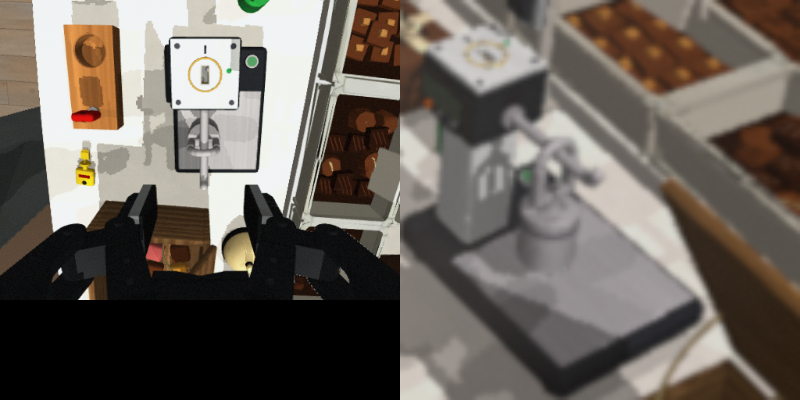

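The weight hangs alone on the hook (right panel ≈(550,190), clear of the deck); lock keyway at left panel (205,74). Now to the key.

```bash
python3 -m pendant '[[[0.4,-3.5,0,0,0,0,60],[0.4,-3.5,0,0,0,0,60],[0.4,-3.5,0,0,0,0,60],[0.4,-3.5,0,0,0,0,60],[0,0,0,0,0,-0.12,60]]]'; python3 -m pendant '[[[0,0,0,0,0,-0.12,60],[0,0,0,0,0,-0.12,60],[0,0,0,0,0,-0.12,60],[0,0,0,0,0,-0.12,60],[0,0,0,0,0,-0.12,60]]]' ; python3 -m pendant '[[[0,0,0,0,0,-0.12,60],[0,0,0,0,0,-0.12,60],[0,0,0,0,0,-0.12,60],[0,0,0,0,0,-0.12,60],[0,0,0,0,0,-0.12,60]]]'
python3 -m pendant '[[[0,0,0,0,0,-0.12,60],[0,0,0,0,0,-0.1,60],[0,0,0,0,0,0,60],[0,0,0,0,0,0,60]]]'; python3 -c "
from h import *
print(pose())"
```

```text
time: 12.27
ee_pos: [0.4062, 0.2576, 0.2164]
tcp_rot: [-178.8, 1.1, 101.3]
wrist_force: [-0.1, 0.2, -0.8]
opening: 0.0511
time: 12.68
ee_pos: [0.4022, 0.2573, 0.2156]
tcp_rot: [-178.4, 0.2, 137.2]
wrist_force: [0.2, 0.3, 0.1]
opening: 0.0514
time: 13.1
ee_pos: [0.4011, 0.2566, 0.2138]
tcp_rot: [-178.4, -0.9, 173.0]
wrist_force: [-0.3, -0.2, 0.3]
opening: 0.0513
time: 13.43
ee_pos: [0.4004, 0.2561, 0.2124]
tcp_rot: [-178.6, -1.4, -173.7]
wrist_force: [-0.6, 0.2, -0.4]
opening: 0.051
[[-0.99360924 -0.11081589 -0.02145966  0.40041254]
 [-0.11024526  0.99355991 -0.02616644  0.25611546]
 [ 0.02422111 -0.02363339 -0.99942724  0.2123698 ]
 [ 0.          0.          0.          1.        ]]
```

```bash
python3 -m pendant '[[[-1,0.3,0,-0.024,-0.024,0.063,60],[0,0,0,0,0,0,60],[0,0,3,0,0,0,60],[0,0,3,0,0,0,60],[0,0,0,0,0,0,60]]]'
python3 - <<'E'
from h import *
P=pose();c=cam('wrist');im=bot.camera('wrist');print(P)
for t,z in (('key_head',.054),('key',.03)):
    print(t,[(np.round(m['uv']).tolist(),round(m['confidence'],2),at_z(c,m['uv'],z)) for m in bot.mark_of('wrist',t)][:3])
hsv=cv2.cvtColor(im,cv2.COLOR_RGB2HSV)
m=cv2.inRange(hsv,(0,150,60),(6,255,255))|cv2.inRange(hsv,(172,150,60),(180,255,255))
n,l,st,ce=cv2.connectedComponentsWithStats(m)
for i in range(1,n):
    if st[i,4]>60: print(st[i],ce[i],at_z(c,ce[i],.06))
K=cv2.resize(im[60:260,120:380],(780,600)); cv2.imwrite('pics/w6.png',K[:,:,::-1])
print(proj(c,[[.4086,.259,.068],[.4086,.259,.054]]))
E
```

```text
time: 13.85
ee_pos: [0.41, 0.2601, 0.1512]
tcp_rot: [-180.0, 0.1, -178.0]
wrist_force: [-0.8, 0.8, 0.1]
opening: 0.0514
[[-9.99384580e-01 -3.50376371e-02  1.68063245e-03  4.10020587e-01]
 [-3.50377145e-02  9.99385991e-01 -1.66251642e-05  2.60112665e-01]
 [-1.67901802e-03 -7.55004526e-05 -9.99998588e-01  1.51152084e-01]
 [ 0.00000000e+00  0.00000000e+00  0.00000000e+00  1.00000000e+00]]
key_head [([254.0, 194.0], 0.91, array([0.41280278, 0.25890497, 0.054     ])), ([138.0, 140.0], 0.87, array([0.37542336, 0.17480703, 0.054     ]))]
key [([259.0, 183.0], 0.93, array([0.41126819, 0.2629347 , 0.03      ])), ([161.0, 147.0], 0.77, array([0.38458355, 0.18408677, 0.03      ]))]
[135 134   4  19  75] [136.48 143.12] [0.37661822 0.17532879 0.06      ]
[249 171  14  44 565] [255.51504425 192.60353982] [0.41002574 0.2598063  0.06      ]
[473 234  13  14 104] [478.59615385 240.17307692] [0.44290679 0.4344491  0.06      ]
[  0 238  31  37 651] [ 14.94009217 256.43932412] [0.46987184 0.07033773 0.06      ]
[496 240  16  12 149] [504.67114094 245.65771812] [0.44714787 0.45724424 0.06      ]
[[254.40810813 194.05109336]
 [254.51179279 188.30606307]]
```

View pics/w6.png

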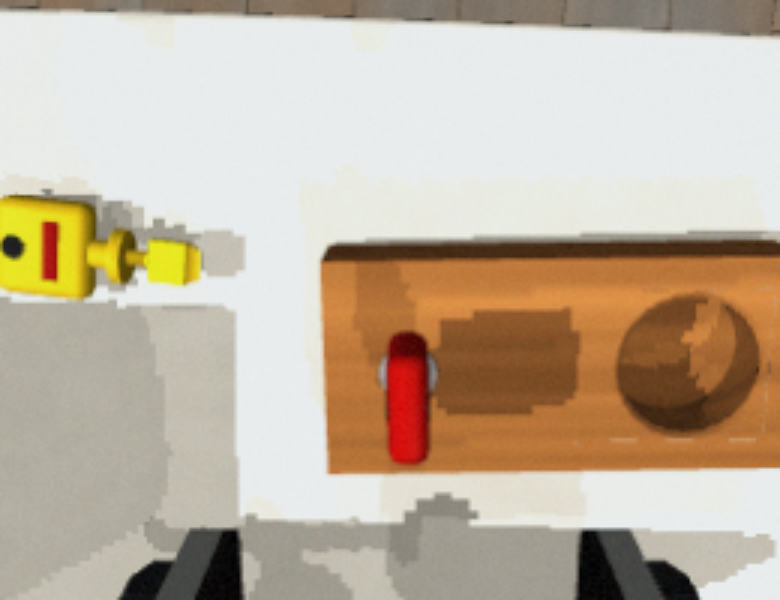

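Red key's head at crop (408,400), TCP straight above it; descend.

```bash
python3 -m pendant '[[[0,0,4,0,0,-0.01,60],[0,0,3,0,0,0,60],[0,0,0,0,0,0,60],[0,0,0,0,0,0,60]]]'; python3 -c "
from h import *
print(pose())"
```

```text
time: 14.33
ee_pos: [0.416, 0.2641, 0.0948]
tcp_rot: [179.5, 1.0, -177.4]
wrist_force: [0.4, -0.7, 1.3]
opening: 0.0512
[[-0.99881015 -0.04559415  0.01730486  0.41600032]
 [-0.04542902  0.99891932  0.00981836  0.26406275]
 [-0.01773382  0.00902054 -0.99980205  0.09477415]
 [ 0.          0.          0.          1.        ]]
```

```bash
python3 -m pendant '[[[0.6,-0.4,1,0.009,0.018,0,60],[0,0,0,0,0,0,60],[0,0,1.5,0,0,0,60],[0,0,0,0,0,0,60],[0,0,0,0,0,0,60]]]'; python3 -c "
from h import *
print(pose())"
```

```text
time: 14.75
ee_pos: [0.413, 0.2615, 0.078]
tcp_rot: [179.8, 0.3, -177.4]
wrist_force: [0.3, 0.3, 1.0]
opening: 0.0512
[[-0.99896316 -0.04515579  0.0057924   0.41304157]
 [-0.04513364  0.99897335  0.00389943  0.26152875]
 [-0.00596253  0.00363395 -0.99997562  0.07800095]
 [ 0.          0.          0.          1.        ]]
```

```bash
python3 -m pendant '[[[0.3,-0.15,1,0.005,0.007,0,60],[0,0,0,0,0,0,60],[0.1,0,1,0,0.003,0,60],[0,0,0,0,0,0,60],[0,0,0,0,0,0,60]]]'; python3 -c "
from h import *
print(pose())"; python3 -m pendant '[[[0.1,0,1,0,0.003,0,60],[0,0,0,0,0,0,60],[0,0,0,0,0,0,60]]]'; python3 -c "
from h import *
print(pose())"
```

```text
time: 15.17
ee_pos: [0.41, 0.2605, 0.0596]
tcp_rot: [-180.0, -0.1, -177.4]
wrist_force: [-0.2, 0.3, 1.1]
opening: 0.051
[[-9.98983203e-01 -4.50463767e-02 -1.83959509e-03  4.09997297e-01]
 [-4.50462486e-02  9.98984896e-01 -1.11034739e-04  2.60498526e-01]
 [ 1.84272943e-03 -2.80549818e-05 -9.99998302e-01  5.95842188e-02]
 [ 0.00000000e+00  0.00000000e+00  0.00000000e+00  1.00000000e+00]]
time: 15.42
ee_pos: [0.4087, 0.2604, 0.0484]
tcp_rot: [-180.0, -0.3, -177.4]
wrist_force: [-0.1, -0.2, 0.1]
opening: 0.0514
[[-9.98970345e-01 -4.50415583e-02 -5.43217580e-03  4.08749364e-01]
 [-4.50397685e-02  9.98985093e-01 -4.51422863e-04  2.60361637e-01]
 [ 5.44699544e-03 -2.06294112e-04 -9.99985144e-01  4.84490822e-02]
 [ 0.00000000e+00  0.00000000e+00  0.00000000e+00  1.00000000e+00]]
```

```bash
python3 -m pendant '[[[-0.1,0,1.1,0,-0.004,0,60],[0,0,0,0,0,0,60],[0,0,0,0,0,0,60]]]'; python3 -c "
from h import *
print(pose())"; python3 -m pendant '[[[0,0,0,0,0,0,30],[0,0,0,0,0,0,15],[0,0,0,0,0,0,5],[0,0,0,0,0,0,2],[0,0,0,0,0,0,2]]]' 40;  python3 -m pendant '[[[0,0,0,0,0,0,2],[0,0,0,0,0,0,2],[0,0,0,0,0,0,2]]]' 100;  python3 -c "
from h import *
print(pose())"
```

```text
time: 15.67
ee_pos: [0.4097, 0.2604, 0.0373]
tcp_rot: [-180.0, -0.1, -177.4]
wrist_force: [-0.5, 0.7, 0.7]
opening: 0.0513
[[-9.98982711e-01 -4.50723562e-02 -1.42317656e-03  4.09705042e-01]
 [-4.50720902e-02  9.98983713e-01 -2.18439250e-04  2.60430938e-01]
 [ 1.43157578e-03 -1.54071492e-04 -9.99998963e-01  3.73335933e-02]
 [ 0.00000000e+00  0.00000000e+00  0.00000000e+00  1.00000000e+00]]
time: 16.08
ee_pos: [0.4102, 0.2608, 0.039]
tcp_rot: [180.0, -0.0, -177.4]
wrist_force: [0.0, -0.1, -0.6]
opening: 0.0093
time: 16.33
ee_pos: [0.4102, 0.2607, 0.0392]
tcp_rot: [180.0, -0.0, -177.4]
wrist_force: [-0.2, -0.7, -0.9]
opening: 0.0084
[[-9.98985944e-01 -4.50223559e-02 -2.65380534e-04  4.10209667e-01]
 [-4.50224999e-02  9.98985814e-01  5.63908208e-04  2.60720677e-01]
 [ 2.39722913e-04  5.75284469e-04 -9.99999806e-01  3.92231515e-02]
 [ 0.00000000e+00  0.00000000e+00  0.00000000e+00  1.00000000e+00]]
```

```bash
python3 -m pendant '[[[0,0,-1,0,0,0,2],[0,0,-1,0,0,0,2],[0,0,-1,0,0,0,2],[0,0,-2,0,0,0,2],[0,0,-3,0,0,0,2]]]'; python3 -m pendant '[[[0,0,-3,0,0,0,2],[0,0,-3,0,0,0,2],[0,0,-3,0,0,0,2],[0,0,0,0,0,0,2],[0,0,0,0,0,-0.12,2]]]';  python3 -m pendant '[[[0,0,0,0,0,-0.12,2],[0,0,0,0,0,-0.12,2],[0,0,0,0,0,-0.12,2],[0,0,0,0,0,-0.12,2],[0,0,0,0,0,-0.12,2]]]';  python3 -m pendant '[[[0,0,0,0,0,-0.12,2],[0,0,0,0,0,-0.12,2],[0,0,0,0,0,-0.12,2],[0,0,0,0,0,-0.12,2],[0,0,0,0,0,-0.12,2]]]';  python3 -m pendant '[[[0,0,0,0,0,-0.12,2],[0,0,0,0,0,-0.12,2],[0,0,0,0,0,0,2],[0,0,0,0,0,0,2]]]';python3 -c "
from h import *
print(pose())"
```

```text
time: 16.75
ee_pos: [0.4077, 0.2591, 0.1196]
tcp_rot: [-179.8, -0.4, -177.4]
wrist_force: [-0.2, -0.3, -0.3]
opening: 0.0082
time: 17.17
ee_pos: [0.4092, 0.26, 0.2262]
tcp_rot: [179.9, 0.2, -170.7]
wrist_force: [-0.0, -0.4, -1.6]
opening: 0.0087
time: 17.58
ee_pos: [0.4098, 0.2605, 0.2332]
tcp_rot: [-179.9, 0.7, -134.8]
wrist_force: [0.2, 0.6, 0.1]
opening: 0.0086
time: 18.0
ee_pos: [0.4095, 0.2603, 0.2377]
tcp_rot: [-179.3, 0.7, -99.0]
wrist_force: [-0.4, 0.0, -1.0]
opening: 0.0085
time: 18.33
ee_pos: [0.4094, 0.2603, 0.2409]
tcp_rot: [-179.0, 0.6, -84.5]
wrist_force: [-1.1, -0.3, -1.1]
opening: 0.0085
[[ 0.09601454 -0.99523413  0.01703607  0.40936823]
 [-0.99532663 -0.09581822  0.01199018  0.26027496]
 [-0.01030067 -0.01810769 -0.99978298  0.24092777]
 [ 0.          0.          0.          1.        ]]
```

```bash
python3 -m pendant '[[[-1,-3,0,-0.018,0.01,0.016,2],[-1,-3,0,0,0,0,2],[-1,-3,0,0,0,0,2],[-1,-3,0,0,0,0,2],[-1,-2.5,0,0,0,0,2]]]';  python3 -m pendant '[[[0,0,0,0,0,0,2],[0,0,0,0,0,0,2]]]'; python3 -c "
from h import *
print(pose())"
```

```text
time: 18.75
ee_pos: [0.5503, 0.3207, 0.246]
tcp_rot: [-179.8, 0.1, -86.7]
wrist_force: [0.8, 0.1, -0.2]
opening: 0.0085
time: 18.92
ee_pos: [0.5542, 0.3223, 0.2422]
tcp_rot: [180.0, 0.0, -87.2]
wrist_force: [-0.3, 0.1, -0.2]
opening: 0.0082
[[ 4.91199025e-02 -9.98792812e-01 -3.91679136e-04  5.54237023e-01]
 [-9.98792793e-01 -4.91200662e-02  4.19769669e-04  3.22278722e-01]
 [-4.38502234e-04  3.70587253e-04 -9.99999835e-01  2.42185361e-01]
 [ 0.00000000e+00  0.00000000e+00  0.00000000e+00  1.00000000e+00]]
```

```bash
python3 -m pendant '[[[-0.25,0.4,0,0,0,-0.031,2],[0,0,0,0,0,0,2],[0,0,1.5,0,0,0,2],[0,0,0,0,0,0,2],[0,0,1,0,0,0,2]]]';  python3 -m pendant '[[[0,0,0,0,0,0,2],[0,0,0,0,0,0,2]]]'
python3 - <<'E'
from h import *
P=pose();c=cam('wrist');im=bot.camera('wrist');print(P)
for t,z in (('lock_face',.162),('key',P[2,3]-.0092),('key_head',P[2,3]+.0148),('hook_seat',.134)):
    print(t,[(np.round(m['uv']).tolist(),round(m['confidence'],2),at_z(c,m['uv'],z)) for m in bot.mark_of('wrist',t)][:3])
K=cv2.resize(im[120:320,160:360],(600,600)); cv2.imwrite('pics/w7.png',K[:,:,::-1])
print((proj(c,[[.55,.3245,.162],P[:3,3]-[0,0,.0302]])))
E
```

```text
time: 19.33
ee_pos: [0.5473, 0.3243, 0.2214]
tcp_rot: [-179.8, 0.1, -85.5]
wrist_force: [0.9, 0.8, 1.2]
opening: 0.0084
time: 19.5
ee_pos: [0.5455, 0.3237, 0.2221]
tcp_rot: [-179.8, 0.1, -85.6]
wrist_force: [0.8, -0.4, 0.1]
opening: 0.0084
[[ 0.07733496 -0.99700028  0.00312289  0.54547118]
 [-0.99700215 -0.07732663  0.00270407  0.32372562]
 [-0.00245448 -0.00332264 -0.99999147  0.22214971]
 [ 0.          0.          0.          1.        ]]
lock_face []
key [([256.0, 244.0], 0.72, array([0.54536878, 0.32479714, 0.21294971])), ([428.0, 32.0], 0.72, array([0.48107646, 0.22210644, 0.21294971]))]
key_head [([434.0, 2.0], 0.96, array([0.49175434, 0.21699556, 0.23694971])), ([256.0, 272.0], 0.85, array([0.54558912, 0.3258558 , 0.23694971]))]
hook_seat [([250.0, 92.0], 0.71, array([0.55551335, 0.2540627 , 0.134     ]))]
[[249.57054402 207.76961846]
 [256.59587364 225.60034039]]
```

View pics/w7.png

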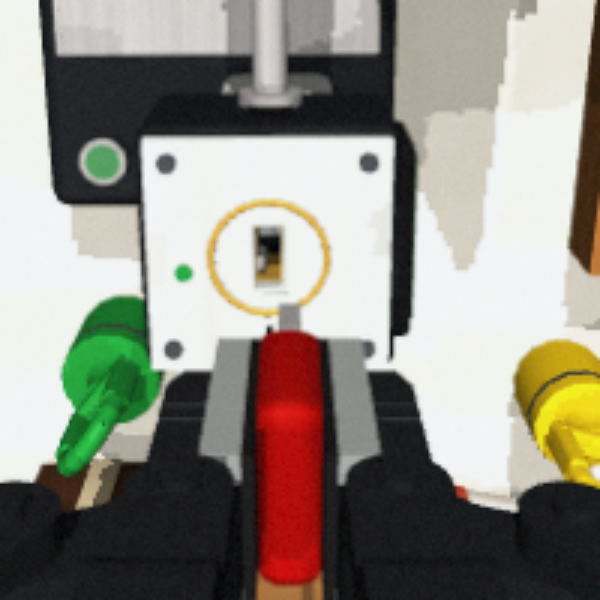

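Run:
```python
from h import *
P=pose();c=cam('wrist')
print(at_z(c,(249.3,205.7),.162),P[:3,3])
for off in (0,.001,.002):
    q=proj(c,[P[:3,3]+[0,off-.004,-.0302],P[:3,3]+[0,off-.006,-.0262]]); print(off,(q-[160,120])*3)
im=cv2.imread('pics/w7.png')[290:340,265:315,:].mean(2); print(im[::3,20:32:4].astype(int).tolist())
```

```text
[0.55090735 0.32295719 0.162     ] [0.54613612 0.32391703 0.221219  ]
0 [[291.3829064  296.66849674]
 [292.22262641 294.6288865 ]]
0.001 [[290.96102477 301.73639485]
 [291.78906753 299.82400542]]
0.002 [[290.54048563 306.78784111]
 [291.35691888 305.00186374]]
[[227, 238, 242], [218, 233, 242], [235, 238, 242], [238, 239, 238], [213, 214, 213], [162, 163, 162], [135, 135, 134], [135, 136, 135], [136, 136, 136], [133, 135, 136], [134, 135, 136], [135, 138, 136], [141, 140, 142], [122, 120, 123], [78, 76, 78], [50, 51, 52], [51, 52, 53]]
```

Keyway at crop (268,257), key bit tip just below it at (290,305); column predictions match. Keyway measured (0.5509, 0.3230); the key sits ≈1.4 mm to +y of the TCP.

```bash
python3 -m pendant '[[[0.25,-0.45,0.5,0,0,0,2],[0,0,0,0,0,0,2],[0,0,0,0,0,0,2]]]'; python3 -c "
from h import *
print(pose())"
```

```text
time: 20.0
ee_pos: [0.5516, 0.3217, 0.2163]
tcp_rot: [-179.8, 0.1, -85.6]
wrist_force: [-0.6, -0.2, -0.3]
opening: 0.0084
[[ 0.07723993 -0.99700688  0.00335676  0.55161134]
 [-0.9970094  -0.07723081  0.00276866  0.32166932]
 [-0.00250113 -0.00356057 -0.99999053  0.21633288]
 [ 0.          0.          0.          1.        ]]
```

```bash
python3 -m pendant '[[[0,0,0,0,0,0,2],[0,0,0,0,0,0,2]]]'; python3 -c "
from h import *
print(pose())"
```

```text
time: 20.17
ee_pos: [0.5518, 0.3215, 0.2159]
tcp_rot: [-179.8, 0.1, -85.6]
wrist_force: [-0.4, -0.8, -0.6]
opening: 0.0087
[[ 0.07684691 -0.9970393   0.00268121  0.55179037]
 [-0.99704055 -0.07684061  0.00238022  0.32146939]
 [-0.00216714 -0.00285618 -0.99999357  0.21585373]
 [ 0.          0.          0.          1.        ]]
```

```bash
python3 -m pendant '[[[0,0.1,1,0,0,0,2],[0,0,0,0,0,0,2],[0,0,0.7,0,0,0,2],[0,0,0,0,0,0,2],[0,0,0,0,0,0,2]]]'
python3 - <<'E'
from h import *
P=pose();c=cam('wrist');im=bot.camera('wrist');print(P, bot.get_obs()['wrist_force'])
K=cv2.resize(im[170:240,215:295],(640,560),interpolation=cv2.INTER_CUBIC); cv2.imwrite('pics/w8.png',K[:,:,::-1])
print((proj(c,[[.5509,.3230,.162],P[:3,3]+[0,.0014-.004,-.0302]])-[215,170])*8)
E
```

```text
time: 20.58
ee_pos: [0.551, 0.3215, 0.1988]
tcp_rot: [-179.8, 0.1, -85.6]
wrist_force: [0.2, -0.1, -1.0]
opening: 0.0085
[[ 0.0768026  -0.9970413   0.00316284  0.55097357]
 [-0.9970434  -0.07679431  0.00266456  0.32152082]
 [-0.00241379 -0.00335814 -0.99999145  0.19878525]
 [ 0.          0.          0.          1.        ]] [ 0.25160661  0.08346345 -0.64082382]
[[332.52643414 427.84044754]
 [335.66513121 409.93273316]]
```

View pics/w8.png

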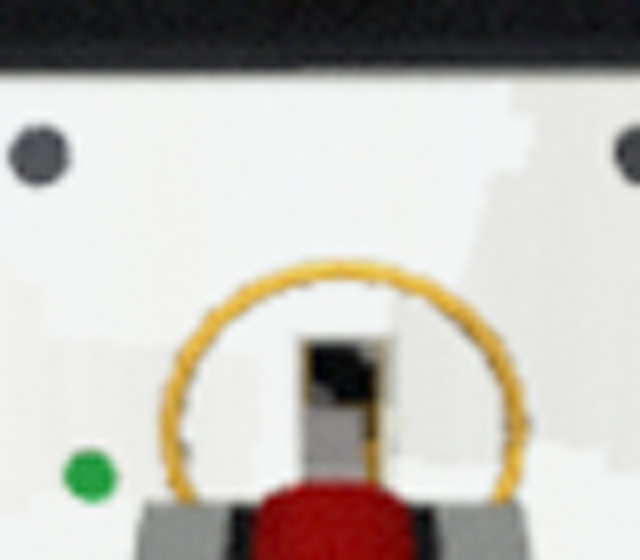

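Bit (columns 305–362) lies over the keyway (305–380), ~0.6 mm to its left; nudge and insert.

```bash
python3 -m pendant '[[[-0.03,0.06,0.5,0,0,0,2],[0,0,0,0,0,0,2],[0,0,0.5,0,0,0,2],[0,0,0,0,0,0,2]]]'; python3 -m pendant '[[[0,0,0.5,0,0,0,2],[0,0,0,0,0,0,2],[0,0,0,0,0,0,2]]]'; python3 -c "
from h import *
print(pose(),bot.get_obs()['torque'])"
```

```text
time: 20.97
ee_pos: [0.5505, 0.322, 0.1882]
tcp_rot: [-179.8, 0.2, -85.6]
wrist_force: [-0.5, -0.5, -0.7]
opening: 0.0087
time: 21.22
ee_pos: [0.5503, 0.322, 0.1827]
tcp_rot: [-179.8, 0.2, -85.6]
wrist_force: [0.1, 0.1, 2.2]
opening: 0.0086
[[ 0.07699502 -0.99702602  0.00329747  0.55028789]
 [-0.99702771 -0.07698521  0.00300444  0.32198774]
 [-0.00274165 -0.003519   -0.99999005  0.18274495]
 [ 0.          0.          0.          1.        ]] [-0.01723811  0.00967496  0.04363521]
```

```bash
python3 -m pendant '[[[0,0,0.4,0,0,0.08,2],[0,0,0.4,0,0,-0.12,2],[0,0,0.4,0,0,0.12,2],[0,0,0.4,0,0,-0.12,2],[0,0,0.4,0,0,0.06,2]]]' 120; python3 -c "
from h import *
print(pose(),bot.get_obs()['torque'])"
```

```text
time: 21.63
ee_pos: [0.5503, 0.3225, 0.1714]
tcp_rot: [-179.4, 0.4, -87.3]
wrist_force: [-6.4, -4.2, 15.8]
opening: 0.0082
[[ 0.04717619 -0.99883057  0.010578    0.55033082]
 [-0.99885733 -0.04709112  0.00815263  0.3225222 ]
 [-0.00764497 -0.01095052 -0.99991082  0.17143395]
 [ 0.          0.          0.          1.        ]] [-0.82757281  1.39552991 -0.01741119]
```

```bash
python3 -m pendant '[[[0,0,0.4,0,0,-0.06,2],[0,0,0.5,0,0,0.1,2],[0,0,0.5,0,0,-0.1,2],[0,0,0.5,0,0,0.06,2],[0,0,0.3,0,0,0,2]]]' ; python3 -c "
from h import *
print(pose(),bot.get_obs()['torque'])
im=bot.camera('wrist');s=bot.camera('side')
out=np.zeros((400,800,3),np.uint8); out[:,:400]=cv2.resize(im[130:330,160:360],(400,400));out[:,400:]=cv2.resize(s[150:270,270:390],(400,400))
cv2.imwrite('pics/w9.png',out[:,:,::-1])"
```

```text
time: 22.05
ee_pos: [0.5501, 0.3224, 0.1708]
tcp_rot: [-178.4, 1.0, -87.6]
wrist_force: [-4.1, -1.6, 3.7]
opening: 0.0078
[[ 0.04128641 -0.99875705  0.02792475  0.55007069]
 [-0.99899916 -0.04078282  0.01836961  0.32240067]
 [-0.01720793 -0.02865522 -0.99944123  0.17082519]
 [ 0.          0.          0.          1.        ]] [-0.55364026  1.04566567 -0.02583455]
```

View pics/w9.png

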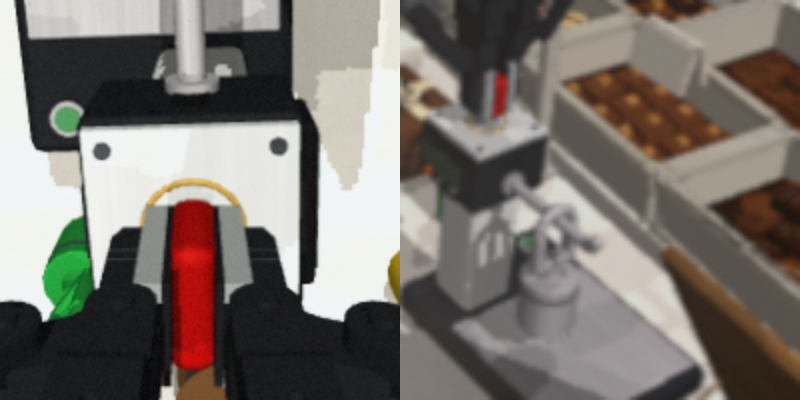

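The weight still hangs on the hook (right panel ≈(550,250)), red key head stands low over the lock between the pads. Level the tool and press once more to check it is home.

```bash
python3 -m pendant '[[[0,0,0,-0.028,0.017,-0.03,2],[0,0,0.2,0,0,0,2],[0,0,0.5,0,0,0,2],[0,0,0.6,0,0,0,2]]]' ; python3 -c "
from h import *
print(pose(),bot.get_obs()['torque'])"; python3 -m pendant '[[[0,0,0.6,0,0,0.05,2],[0,0,0.8,0,0,-0.05,2],[0,0,0.8,0,0,0,2]]]' ; python3 -c "
from h import *
print(pose(),bot.get_obs()['torque'])"
```

```text
time: 22.48
ee_pos: [0.5506, 0.3224, 0.1706]
tcp_rot: [-179.3, 0.3, -85.7]
wrist_force: [-16.8, -9.1, 45.2]
opening: 0.0084
[[ 0.07478204 -0.99713052  0.01176317  0.55055144]
 [-0.99718842 -0.07471936  0.00568135  0.32241102]
 [-0.00478611 -0.01215496 -0.99991467  0.17055576]
 [ 0.          0.          0.          1.        ]] [-2.01186984  3.64481944  0.06450545]
time: 22.73
ee_pos: [0.5505, 0.3226, 0.1705]
tcp_rot: [-178.2, 0.9, -85.8]
wrist_force: [-18.5, -11.0, 46.7]
opening: 0.0081
[[ 0.07347488 -0.99684637  0.02997933  0.55048111]
 [-0.99718621 -0.07298531  0.01711167  0.32257159]
 [-0.01486966 -0.03115225 -0.99940404  0.170541  ]
 [ 0.          0.          0.          1.        ]] [-2.29145974  4.09740484  0.02995663]
```

46 N and no further travel at z 0.1705 (expected home 0.171): home. Turn clockwise.

```bash
python3 -m pendant '[[[0,0,0,-0.03,0.015,0,2],[0,0,0.1,0,0,0.1,2],[0,0,0.1,0,0,0.1,2],[0,0,0.1,0,0,0.1,2]]]' ; python3 -c "
from h import *
print(pose(),bot.get_obs()['torque'])"
```

```text
time: 23.07
ee_pos: [0.55, 0.3222, 0.1731]
tcp_rot: [-179.7, 0.3, -103.5]
wrist_force: [-3.7, -1.9, 5.6]
opening: 0.0081
[[-0.23380062 -0.97226314  0.00645447  0.55001005]
 [-0.97227394  0.23382394  0.00312111  0.32222654]
 [-0.00454375 -0.00554579 -0.9999743   0.17306734]
 [ 0.          0.          0.          1.        ]] [-0.29732078  0.77513891  0.07222798]
```

z rose 2.5 mm while levelling; go back to zero and press home again before turning.

```bash
python3 -m pendant '[[[0,0,0.1,0,0,-0.12,2],[0,0,0.1,0,0,-0.12,2],[0,0,0.1,0,0,-0.06,2],[0,0,0.1,0,0,0,2]]]' ; python3 -c "
from h import *
print(pose(),bot.get_obs()['torque'])"; python3 -m pendant '[[[0,0,0.2,0,0,0.05,2],[0,0,0.3,0,0,-0.05,2],[0,0,0.3,0,0,0,2]]]' ; python3 -c "
from h import *
print(pose(),bot.get_obs()['torque'])"
```

```text
time: 23.4
ee_pos: [0.5502, 0.3224, 0.173]
tcp_rot: [-179.3, 0.3, -86.6]
wrist_force: [-2.3, -2.4, 5.2]
opening: 0.0084
[[ 0.05851737 -0.99822485  0.01108491  0.55016018]
 [-0.99827131 -0.05845184  0.00614683  0.32235326]
 [-0.00548799 -0.01142544 -0.99991967  0.17295259]
 [ 0.          0.          0.          1.        ]] [-0.36924723  0.60294525  0.02852798]
time: 23.65
ee_pos: [0.5502, 0.3224, 0.1709]
tcp_rot: [-179.0, 0.5, -86.7]
wrist_force: [-4.9, -3.2, 16.8]
opening: 0.0078
[[ 0.05808101 -0.9981719   0.01671687  0.55017666]
 [-0.99827284 -0.05792253  0.00981365  0.32243722]
 [-0.00882742 -0.01725798 -0.9998121   0.17090384]
 [ 0.          0.          0.          1.        ]] [-0.63077792  1.21632183  0.01964335]
```

```bash
python3 -m pendant '[[[0,0,0.5,-0.017,0.009,0,2],[0,0,0.5,-0.006,0.004,0,2],[0,0,0.5,-0.006,0.004,0.1,2],[0,0,0.5,-0.006,0.005,0.1,2],[0,0,0.5,-0.005,0.006,0.1,2]]]' ; python3 -c "
from h import *
print(pose(),bot.get_obs()['torque'])"
```

```text
time: 24.07
ee_pos: [0.5505, 0.3228, 0.1707]
tcp_rot: [180.0, -0.3, -104.4]
wrist_force: [-9.4, -5.0, 27.7]
opening: 0.0079
[[-2.48673388e-01 -9.68585439e-01 -1.94755254e-03  5.50473044e-01]
 [-9.68576159e-01  2.48679686e-01 -4.31725154e-03  3.22774228e-01]
 [ 4.66594373e-03  8.12767393e-04 -9.99988784e-01  1.70710288e-01]
 [ 0.00000000e+00  0.00000000e+00  0.00000000e+00  1.00000000e+00]] [-1.16596373  2.13135698  0.08866577]
```

```bash
python3 -m pendant '[[[0,0,0.5,-0.004,0.005,0.1,2],[0,0,0.5,-0.003,0.005,0.1,2],[0,0,0.5,-0.002,0.006,0.1,2],[0,0,0.5,-0.001,0.006,0.1,2]]]' ; python3 -c "
from h import *
print(pose(),bot.get_obs()['torque'])"
```

```text
time: 24.4
ee_pos: [0.5503, 0.323, 0.1707]
tcp_rot: [-179.8, -0.5, -128.6]
wrist_force: [-9.8, -5.9, 27.0]
opening: 0.0082
[[-0.62334868 -0.78193612 -0.00351126  0.55027298]
 [-0.78189063  0.62335231 -0.00888448  0.32296875]
 [ 0.00913585 -0.00279271 -0.99995437  0.17070944]
 [ 0.          0.          0.          1.        ]] [-1.0419139   2.11680324  0.06866499]
```

```bash
python3 -m pendant '[[[0,0,0.5,-0.003,-0.004,0.1,2],[0,0,0.5,0,0.003,0.1,2],[0,0,0.5,0.002,0.005,0.1,2],[0,0,0.5,0.002,0.005,0.1,2]]]' ; python3 -c "
from h import *
print(pose(),bot.get_obs()['torque'])"
```

```text
time: 24.73
ee_pos: [0.5499, 0.3231, 0.1707]
tcp_rot: [-179.7, 0.2, -152.7]
wrist_force: [-9.1, -5.1, 27.8]
opening: 0.008
[[-0.88878122 -0.45829007  0.00617775  0.54994882]
 [-0.45831581  0.88878191 -0.00365157  0.32309542]
 [-0.0038172  -0.00607681 -0.99997425  0.17069954]
 [ 0.          0.          0.          1.        ]] [-1.09466411  2.16133884  0.08354675]
```

```bash
python3 -m pendant '[[[0,0,0.5,0.001,0.006,0.1,2],[0,0,0.5,0.002,0.006,0.1,2],[0,0,0.4,0.003,0.005,0.1,2],[0,0,0.4,0.003,0.005,0.09,2]]]' ; python3 -c "
from h import *
o=bot.get_obs();print(pose(),o['torque'],o['q'])"; python3 -m pendant '[[[0,0,0.4,0.003,0.004,0.03,2],[0,0,0.4,0.003,0.004,0.02,2]]]'; python3 -c "
from h import *
o=bot.get_obs();print(pose(),o['torque'])"
```

```text
time: 25.07
ee_pos: [0.5499, 0.3238, 0.1708]
tcp_rot: [-179.6, 0.2, -176.2]
wrist_force: [-5.4, -3.8, 20.1]
opening: 0.0079
[[-0.99784053 -0.06557461  0.0037743   0.54985336]
 [-0.06560111  0.99781859 -0.00738556  0.32384365]
 [-0.00328176 -0.00761721 -0.9999656   0.17075884]
 [ 0.          0.          0.          1.        ]] [-0.93276606  1.15621245  0.43005471] [30.70835043 16.54663352 16.68426202 90.16779648 -0.47426301 26.9478034 ]
time: 25.23
ee_pos: [0.5501, 0.324, 0.1708]
tcp_rot: [-179.5, 0.2, -179.5]
wrist_force: [-6.8, -2.7, 21.4]
opening: 0.008
[[-0.99996046 -0.00796718  0.00395045  0.55014374]
 [-0.00800307  0.99992608 -0.00915371  0.32404494]
 [-0.00387722 -0.00918496 -0.9999503   0.17075152]
 [ 0.          0.          0.          1.        ]] [-0.65109893  1.53636149  0.37465949]
```

Torque about z stayed ≈0.08 N m until ≈1.5 rad, then jumped to 0.4: at the stop. Final check without moving, by number (viewing quota used).

Run:
```python
from h import *
s=bot.camera('side'); cs=cam('side')
for t,z in (('weight_eye',.121),('hook_seat',.134),('check_weight',.053),('key_head',.186)):
    print(t,[(np.round(m['uv']).tolist(),round(m['confidence'],2),at_z(cs,m['uv'],z)) for m in bot.mark_of('side',t)][:3])
w=bot.camera('wrist');c=cam('wrist')
hsv=cv2.cvtColor(w,cv2.COLOR_RGB2HSV);m=cv2.inRange(hsv,(0,150,60),(6,255,255))|cv2.inRange(hsv,(172,150,60),(180,255,255))
n,l,st,ce=cv2.connectedComponentsWithStats(m);i=1+st[1:,4].argmax();print(st[i],cv2.minAreaRect(np.argwhere(l==i)[:,::-1].astype(np.float32)))
o=bot.get_obs();print(o['time'],o['ee_pos'],o['tcp_rot'],o['wrist_force'],o['torque'],o['opening'])
```

```text
weight_eye [([314.0, 222.0], 0.61, array([0.55229921, 0.25270887, 0.121     ])), ([223.0, 210.0], 0.57, array([0.41096845, 0.36867216, 0.121     ]))]
hook_seat [([320.0, 214.0], 0.54, array([0.56593075, 0.25234324, 0.134     ]))]
check_weight [([312.0, 242.0], 0.97, array([0.56317648, 0.26260485, 0.053     ])), ([224.0, 237.0], 0.71, array([0.40911394, 0.36266588, 0.053     ]))]
key_head [([262.0, 327.0], 0.86, array([0.31944927, 0.04852416, 0.186     ])), ([297.0, 177.0], 0.38, array([0.55116655, 0.31879691, 0.186     ]))]
[ 246  230   21   85 1708] ((256.0, 272.0), (84.0, 20.0), 90.0)
25.5333 [0.55028541 0.32393579 0.1707481 ] [-179.46163413    0.23758688 -179.43475008] [-6.85267581 -4.06513942 22.00073211] [-0.87906476  1.22554797  0.09009321] 0.007897214082452518
```

```bash
python3 -c "
from h import *
print(bot.job_done()); o=bot.get_obs(); print(o['time'],o['ee_pos'],o['tcp_rot'])"
```

```text
the job is handed in; nothing more can be done
None
the job is handed in; nothing more can be done
```

The bare steel check weight is hanging on the scale's hook. The red-headed key is fully in the lock and turned clockwise to its stop, and the arm is still gripping and pressing it. I handed the job in at about 25.5 s of the 64 s allowed; no verdict was reported.

**What the last checks showed**
- **Key home:** the tool stayed at z ≈ 0.1708, against 0.171 expected for home. It did not move under about 46 N. It was still pressed with about 22 N at the end.
- **Key turned:** the gripper turned about 1.64 rad. The turning torque held near 0.08 N m until about 1.5 rad, then jumped to 0.43, which I read as the stop. The key lay straight in the pads, so it turned with the gripper.
- **Weight on the hook:** the side camera's network still found the eye within about 4 mm of the hook seat.

**What did not go smoothly or did not agree**
- **First turn:** the key had ridden up about 2.5 mm, so I turned it back, pressed it home again and turned it while pressing.
- **Turning torque:** in the last reading, a fraction of a second later, it had settled back to about 0.09 N m.
- **Hook seat mark:** the side camera put the seat itself about 10 mm off in x, as such single-view marks were earlier.
- **Not confirmed by picture:** I had used all 12 viewable pictures, so nothing after the turn was checked by eye. I also did not re-check the ribbon spools and other items, though the arm never went near them.

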